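Reset the tripped limit unit through its sunken key

TASK

One of the three limit units on the bench, the one with the blue stripe, has tripped and its red flag pin stands up. With a fingertip push that flag all the way down, and only then reach into the same unit's well, press its sunken yellow key right down, keep it down for about a second, and let it come up again. Only touch and press: do not lift, tip or shove any unit, press no other unit's key, and leave everything else on the bench alone.

Things in the scene. Friction and masses are not known exactly. Their poses are not given: they have to be found in the camera images.
- unit_blue: Tripped limit unit, blue stripe: loose grey box, 0.85 kg, 140 (x) x 84 (y) x 62 (z) mm; x within 0.45 rad of world x. Origin: underside centre. In its flat top (z = 62 mm), at x = -30 mm (nearer the end with brass terminals), an open round well 48 mm wide, 26 deep, with a yellow key 22 mm wide sunken in it; at x = +47 mm a red flag pin, head 16 mm wide, standing 14 to 16 mm up.
- unit_green: Healthy limit unit, loose, same size and layout as unit_blue (yellow key sunken in its well), with a green stripe and green side bands. Its red flag is home (4 mm above the top) and fixed. Origin: underside centre.
- unit_white: Healthy limit unit, loose, same size and layout as unit_blue (yellow key sunken in its well), with a white stripe and white side bands. Its red flag is home (4 mm above the top) and fixed. Origin: underside centre.
- unit_blue_flag_top (a point): Centre of the top face of the red flag pin of the tripped unit (moves with the pin; 78 mm above the bench when fully up, 66 mm when home).
- unit_blue_flag (a joint): Flag pin of the tripped unit: m pushed down, 0 = fully up, 0.012 = fully home against its stop. Stiff, about 2.5 N to push; stays where it is left.
- unit_blue_key_top (a point): Centre of the top face of the sunken yellow key of the tripped unit (moves with the key; 43 mm above the bench when up, 38 mm when fully down). The well's mouth is 48 mm wide and 19 mm above it when up, centred over it.
- unit_blue_key (a joint): Sunken key of the tripped unit: m pressed, 0 = up, 0.005 = fully down. It springs back; pressing takes about 1.5 N to begin and 4.5 N fully down.
- unit_green_key (a joint): Sunken key of the green-striped unit: m pressed, 0 = up, 0.005 = fully down. It springs back; pressing takes about 1.5 N to begin and 4.5 N fully down.
- unit_white_key (a joint): Sunken key of the white-striped unit: m pressed, 0 = up, 0.005 = fully down. It springs back; pressing takes about 1.5 N to begin and 4.5 N fully down.
- marker: Bystander: marker pen, white with red cap, 135 mm long along its own y, 17 mm thick, lying. Origin: underside centre.
- port_cap: Bystander: small red port cap with a tab, 19x29x13 mm. Origin: underside centre.
- adapter: Bystander: small brass threaded fitting, lying, 18x30x16 mm. Origin: underside centre.
- mass_disc: Bystander: steel test mass disc, 52 mm wide, 18 mm high. Origin: underside centre.
- thread_tape: Bystander: white and blue reel of thread tape lying flat, 54 mm wide, 14 mm high. Origin: underside centre.
- fluid_bottle: Bystander: brown dropper bottle standing, 33 mm wide, 102 mm high. Origin: underside centre.
Mind the look-alikes: they are no part of the job. What is shaped like the unit_blue but orange is not meant.

How it is judged:
By the outcome, as a careful person would: the job done as asked, in the order asked, and still so for the second after the job is handed in, with the robot touching nothing.
It also fails if it takes over 45 s, if anything falls off the work surface, if the arm or the gripper's body presses on something with over 40 N, if the wrist force passes 120 N, or if a joint passes its speed limit or range.

ROBOT

A 7-joint arm with a two-finger parallel gripper is mounted at the origin on a cart in front of the work surface, level with it; the furniture and walls round the work are solid. World frame = base frame: x ahead of the robot, y to its left, z up, the work surface at z = 0. Lengths are in m, angles in rad, forces in N, time in s.
With the tool pointing down it reaches from about 0.425 to 0.825 m from the base axis. Payload 3.6 kg.
Tool frame: the origin (TCP) lies between the finger pads; the fingertips stand bot.finger_overhang ahead of it and the grasp point (between the pads) lies 6 mm ahead of it (bot.finger_overhang is the distance from the TCP to the fingertips, in m); z points along the fingers, y is the line along which they close (so a half turn about z gives the same grasp; the last joint's range is limited). The gripper opens to 85 mm and grips with 20 to 120 N. Pads are 22 mm wide; open, the fingers measure 114 mm over their backs; the gripper's body (76 mm by 85 mm) begins 54 mm behind the grasp point. The pads swing forward as they close: fully open they stand 13 mm farther back than shut.
Start: joints at [1.196, 0.615, -0.013, 1.423, 0.008, 1.103, -0.04], TCP at [0.222, -0.611, 0.256] pointing down, gripper open.
Joint ranges: [-3.12, 3.12], [-0.3, 2.06], [-1.34, 1.32], [0.26, 2.42], [-1.36, 4.5], [0.01, 1.98], [-2.84, 2.84]. Speed limits (rad/s): [2.79, 2.79, 3.14, 3.14, 3.14, 3.14, 3.14].

INTERFACE

Orientations are given as [roll, pitch, yaw] about the fixed x, y, z axes, in that order (R = Rz(yaw) Ry(pitch) Rx(roll)).
In Python, from bench import bot gives the robot as it stands. The module is installed in compiled form; this text tells all that it offers.
- The arm moves only by the tool drive_tool, never from a script. Its arguments are lists of equal length, an entry for each row: "dp": the shift along the tool's x, y, z in cm, a list of three; "angular": the turn, a rotation vector about the tool's x, y, z in rad, a list of three. In form: {"dp": [[x, y, z], ...], "angular": [[wx, wy, wz], ...]}. A call has 1 to 20 rows; each row shifts and turns the commanded pose from where the row before left it, along the tool's axes as they then stand; what a row does not reach is not made up. A row lasts 1/8 s, in which the tool goes at most 62.5 mm and 10.7 degrees, less where a joint would pass 70% of its speed; a pose out of reach is approached as far as the arm can. A call is refused whole if a number of a shift passes 6.25 or a number of a turn 0.188, either way. A call with a gripper value outside its range is refused whole. "fingers" is the closure in counts, from 0 (fully open) to 255 (shut), set as the call begins (left out, the last holds). The fingers move at their own pace and stop on an object; "grip_force" is the grip in N (left out, the last holds). Time passes only in rows, so rows that do not move let the fingers close. It gives the time, the measured TCP pose, the force, the opening and the grip force at its end, in the units of the state.
- bot.observe(): the state, without advancing time (a new reading comes with each control period).
- bot.read_camera(name): name is "scene" or "top" or "wrist"; returns a dict with "image" (384x512x3 uint8, red, green, blue), "range_z" (384x512 float32, m along the optical axis (not along the pixel's ray), 0 where there is no reading), "fx", "fy", "cx", "cy" (pixels), "eye" and "attitude" of the camera in the world; the wrist camera has in their place "T_tool_cam" (4x4, takes a point from camera to tool coordinates, whose origin is the TCP and whose axes are the flange's). Camera axes: x right, y down, z forward; pixel columns grow to the right and rows downward; lengths in m; the calibration is good to about 2 mm. The wrist camera is an equidistant fisheye: a pixel r from the principal point sees the ray r / f radians off the axis. A picture is of the moment at which its call begins: read the wrist's pose just before it.
- bot.job_done(): hands the job in; it is judged then, once.
The state is a dict: "clock": time; "joint_positions": joint angles; "joint_velocities": joint speeds; "effort": joint torques, N m; "tcp_pos": TCP position; "tool_rot": TCP orientation; "force": force on the tool from outside, world axes, zero at the start; "wrist_torque": the same for the moment, N m; "finger_gap": finger opening in m; "gripper_force": force on a finger pad.
Only numpy, scipy, OpenCV 4.12 (cv2) and the standard library are available. Lean on these libraries where they do the work, as an engineer would, in place of code of your own. Each camera call takes 0.05 s, during which the arm holds its last target. There are 200 camera calls.

## Working session

There is one attempt and no reset: what is moved stays moved. The work goes in short steps, Python scripts to look and compute and a tool call to move; the robot and the scene stay as the last step left them, time stands still between calls to the robot, and variables do not carry over. Pictures are saved under pics/ and viewed, at most 10 in all, crops included, and the job is handed in when it is done.

Besides the shell and the picture viewer there is one more tool, called after "Request:" as name(argument=value, ...) on one line, values as JSON. drive_tool: Moves the arm, as the interface text tells. Its arguments: {"type":"object","properties":{"dp":{"type":"array","items":{"type":"array","items":{"type":"number"}}},"angular":{"type":"array","items":{"type":"array","items":{"type":"number"}}},"fingers":{"type":"number"},"grip_force":{"type":"number"}},"required":["dp","angular"]}

```bash
mkdir -p pics; python3 - <<'E'
from bench import bot
import cv2,numpy as np,pickle
s=bot.observe();print(s['clock'],s['tcp_pos'],s['tool_rot'],s['finger_gap'],bot.finger_overhang)
for n in("top","scene"):
    c=bot.read_camera(n);pickle.dump(c,open(n+'.pkl','wb'))
    cv2.imwrite(f'pics/{n}0.png',c['image'][:,:,::-1]);print(n,c['fx'],c['cx'],c['cy'],c['eye'],c['attitude'])
E
```

```text
0.0 [ 0.22129716 -0.61044286  0.25512342] [-3.13905481e+00  5.61745985e-05  3.47846125e-01] 0.08560133286198437 0.025
top 359.1674141146299 257.7551155345695 193.10779638100334 [0.4622014  0.02619862 1.1679672 ] [-3.04911348  0.00599862 -1.59440261]
scene 351.1269478244504 250.54343489656668 195.17838704545613 [-1.08810868e-04 -5.89180513e-01  1.02437348e+00] [-2.42737235 -0.014424   -0.73956405]
```

View pics/top0.png

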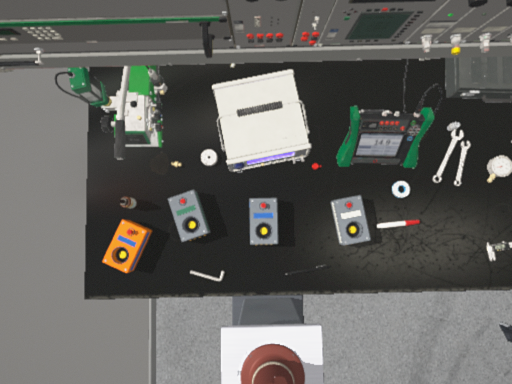

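View pics/scene0.png

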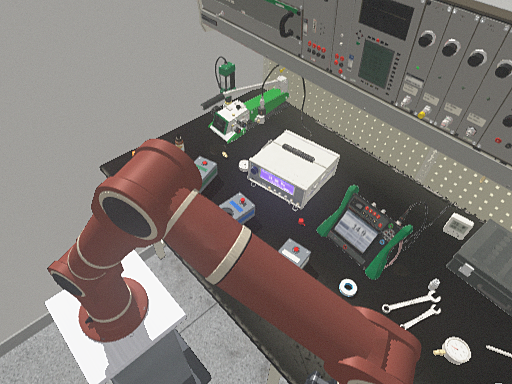

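Candidates in the top view: the grey unit with a blue stripe at (263,220), the orange look-alike with a blue stripe at (127,246), the green-striped unit at (188,216) and the white-striped unit at (351,220). I choose the grey blue-striped one at (263,220). Next I measure it and check the choice in a close crop.

```bash
cat >h.py <<'E'
import numpy as np,cv2
from scipy.spatial.transform import Rotation as R
def ray(c,u,v,z):
    d=R.from_euler('xyz',c['attitude']).as_matrix()@np.array([(u-c['cx'])/c['fx'],(v-c['cy'])/c['fy'],1])
    return np.array(c['eye'])+d*(z-c['eye'][2])/d[2]
def blobs(im,kind,box):
    h=cv2.cvtColor(im,cv2.COLOR_RGB2HSV);H,S,V=[h[...,i].astype(int) for i in range(3)]
    m={'red':((H<8)|(H>172))&(S>130)&(V>70),'yellow':(H>20)&(H<35)&(S>130)&(V>90),'blue':(H>100)&(H<125)&(S>110)&(V>50),
       'grey':(S<90)&(V>75)&(V<190)}[kind].astype(np.uint8)
    k=np.zeros_like(m);x0,y0,x1,y1=box;k[y0:y1,x0:x1]=m[y0:y1,x0:x1]
    n,l,st,ce=cv2.connectedComponentsWithStats(k)
    return [(ce[i].round(2),st[i][:5].tolist()) for i in range(1,n) if st[i][4]>5]
E
python3 - <<'E'
import pickle;from h import *
c=pickle.load(open('top.pkl','rb'))
for k,z in(('red',.078),('yellow',.043),('blue',.062)):
    for b in blobs(c['image'],k,(240,190,290,250)):print(k,b,ray(c,*b[0],z).round(4),c['range_z'][int(b[0][1]),int(b[0][0])])
s=pickle.load(open('scene.pkl','rb'))
for k,z in(('red',.078),('blue',.062)):
    for b in blobs(s['image'],k,(215,185,262,230)):print('scene',k,b,ray(s,*b[0],z).round(4))
cv2.imwrite('pics/crop.png',cv2.resize(np.hstack([c['image'][180:255,230:300],s['image'][180:255,205:275]])[:,:,::-1],None,fx=5,fy=5,interpolation=cv2.INTER_CUBIC))
E
```

```text
red (array([263.05, 204.9 ]), [261, 203, 5, 5, 20]) [0.5271 0.0151 0.078 ] 1.0891321
yellow (array([263.5, 230.5]), [260, 227, 8, 8, 52]) [0.4493 0.0154 0.043 ] 1.1170769
blue (array([263.1 , 215.02]), [254, 213, 19, 5, 94]) [0.4969 0.0156 0.062 ] 1.1058367
scene red (array([242.24, 199.94]), [241, 198, 4, 5, 17]) [0.5261 0.0108 0.078 ]
scene blue (array([235.98, 205.93]), [230, 201, 13, 11, 55]) [0.5002 0.0149 0.062 ]
scene blue (array([245.8 , 216.26]), [238, 210, 16, 12, 46]) [ 0.4954 -0.0423  0.062 ]
```

View pics/crop.png

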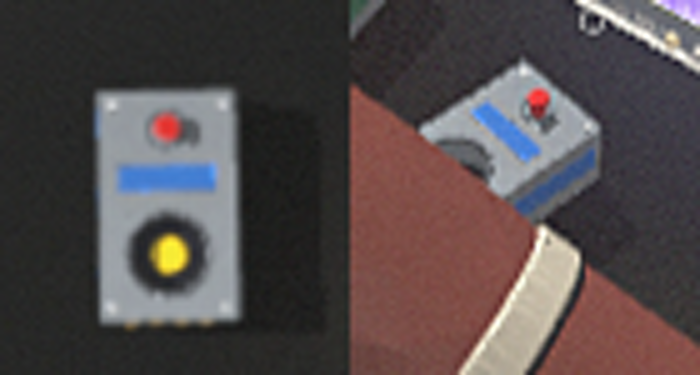

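The top view shows the grey unit with the raised red flag and its shadow at (263,205), the blue stripe at (263,215) and the yellow key at (263.5,230.5). The flag-to-key distance measures 77.8 mm (77 expected), and the unit is aligned with world x. The orange unit is ruled out. Moving over the flag with the fingers shut.

Request:
drive_tool(dp=[[3.57,-3.44,0.39],[3.57,-3.44,0.39],[3.57,-3.44,0.39],[3.57,-3.44,0.39],[3.57,-3.44,0.39],[3.57,-3.44,0.39],[3.57,-3.44,0.39],[3.57,-3.44,0.39],[3.57,-3.44,0.39],[3.57,-3.44,0.39],[3.57,-3.44,0.39],[3.57,-3.44,0.39],[3.57,-3.44,0.39],[3.57,-3.44,0.39],[0,0,0],[0,0,0],[0,0,0]], angular=[[0,0,0],[0,0,0],[0,0,0],[0,0,0],[0,0,0],[0,0,0],[0,0,0],[0,0,0],[0,0,0],[0,0,0],[0,0,0],[0,0,0],[0,0,0],[0,0,0],[0,0,0],[0,0,0],[0,0,0]], fingers=255, grip_force=20)

```text
clock: 2.22
tcp_pos: [0.5267, 0.0101, 0.2017]
tool_rot: [3.141, 0.001, 0.345]
force: [-0.2, -0.6, -0.5]
finger_gap: 0.0001
gripper_force: 0.0
```

```bash
cat >>h.py <<'E'
def wray(c,s,u,v,z):
    x,y=(u-c['cx'])/c['fx'],(v-c['cy'])/c['fy'];t=np.hypot(x,y)
    d=np.array([x/t*np.sin(t),y/t*np.sin(t),np.cos(t)])
    Rt=R.from_euler('xyz',s['tool_rot']).as_matrix();T=np.array(c['T_tool_cam'])
    o=Rt@T[:3,3]+s['tcp_pos'];d=Rt@T[:3,:3]@d
    return o+d*(z-o[2])/d[2]
E
cat >w.py <<'E'
from bench import bot;from h import *;import sys
s=bot.observe();c=bot.read_camera('wrist')
print(s['clock'],s['tcp_pos'].round(4) if hasattr(s['tcp_pos'],'round') else s['tcp_pos'],s['tool_rot'],s['force'],s['finger_gap'])
print(c['fx'],c['cx'],c['cy'],np.array(c['T_tool_cam']).round(3).tolist())
cv2.imwrite(f'pics/{sys.argv[1]}.png',c['image'][:,:,::-1])
zf=float(sys.argv[2])
for k,z in(('red',zf),('yellow',.043),('blue',.062)):
    for b in blobs(c['image'],k,(0,0,512,384)):
        p=wray(c,s,*b[0],z)
        if np.hypot(p[0]-.49,p[1]-.015)<.09: print(k,b,p.round(4))
E
python3 w.py w1 .078
```

```text
2.225 [0.5267 0.0101 0.2017] [3.14084019e+00 1.01985378e-03 3.44834918e-01] [-0.18501272 -0.61952994 -0.54693512] 0.0001352665220776828
297.3186396354542 255.73790658732554 189.32233325926254 [[-0.001, -0.951, -0.31, 0.079], [1.0, -0.001, 0.0, 0.001], [-0.001, -0.31, 0.951, -0.118], [0.0, 0.0, 0.0, 1.0]]
red (array([249.84, 183.53]), [241, 174, 19, 19, 271]) [0.5306 0.0158 0.078 ]
yellow (array([225.32, 239.25]), [216, 230, 21, 21, 329]) [0.4539 0.0169 0.043 ]
blue (array([239.02, 208.61]), [208, 192, 64, 34, 968]) [0.4994 0.0159 0.062 ]
```

View pics/w1.png

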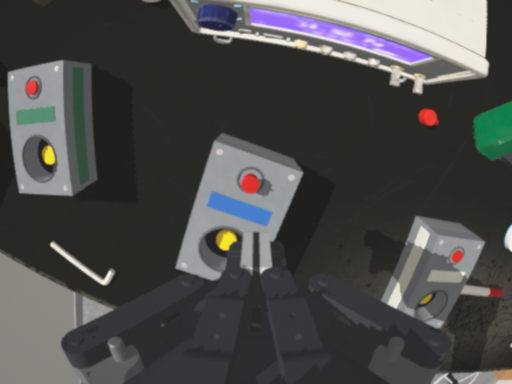

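The wrist view shows the raised flag at (250,184), the stripe at (239,209) and the key in its well at (225,239). It agrees with the top view to within 4 mm, so I average them: flag (0.529,0.0155), key (0.4515,0.016). Descending to just above the flag.

Request:
drive_tool(dp=[[0.4,-0.43,2.4],[0,0,3.0],[0,0,2.5],[0,0,1.3],[0,0,0],[0,0,0]], angular=[[0,0,0],[0,0,0],[0,0,0],[0,0,0],[0,0,0],[0,0,0]])

```text
clock: 3.02
tcp_pos: [0.5303, 0.0173, 0.1106]
tool_rot: [3.141, -0.002, 0.347]
force: [-0.6, 0.5, -0.5]
finger_gap: 0.0003
gripper_force: 0.0
```

```bash
python3 w.py w2 .078
```

```text
3.025 [0.5303 0.0173 0.1106] [ 3.14104619e+00 -1.85167438e-03  3.47305562e-01] [-0.63164887  0.54609278 -0.49286236] 0.0003121221835220168
297.3186396354542 255.73790658732554 189.32233325926254 [[-0.001, -0.951, -0.31, 0.079], [1.0, -0.001, 0.0, 0.001], [-0.001, -0.31, 0.951, -0.118], [0.0, 0.0, 0.0, 1.0]]
red (array([256.34, 227.12]), [247, 222, 20, 11, 165]) [0.5382 0.0188 0.078 ]
blue (array([211.89, 258.72]), [196, 245, 32, 28, 581]) [0.4993 0.0357 0.062 ]
```

View pics/w2.png

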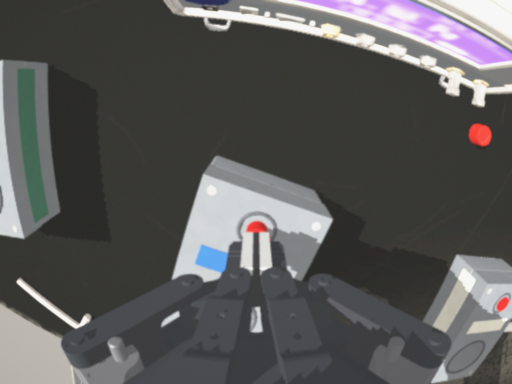

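The fingertips sit over the flag head at (256,228), centred, with the head's far edge visible. Pushing down slowly.

Request:
drive_tool(dp=[[0,0,0.4],[0,0,0.4],[0,0,0.25],[0,0,0.25],[0,0,0.25],[0,0,0.2],[0,0,0.15],[0,0,0]], angular=[[0,0,0],[0,0,0],[0,0,0],[0,0,0],[0,0,0],[0,0,0],[0,0,0],[0,0,0]])

```text
clock: 4.08
tcp_pos: [0.5298, 0.0175, 0.0911]
tool_rot: [3.141, -0.001, 0.348]
force: [-0.5, -0.1, 4.4]
finger_gap: -0.0004
gripper_force: 2.3
```

Request:
drive_tool(dp=[[0,0,0.1],[0,0,0.1],[0,0,0]], angular=[[0,0,0],[0,0,0],[0,0,0]])

```text
clock: 4.45
tcp_pos: [0.5298, 0.0175, 0.0909]
tool_rot: [3.141, -0.001, 0.348]
force: [-3.7, -1.0, 16.9]
finger_gap: 0.0
gripper_force: 8.7
```

Home: firm stop at 17 N with TCP z 0.0909 (0.091 expected). Lifting and moving over the well.

Request:
drive_tool(dp=[[0,0,-0.7],[0,0,-3.0],[0,0,-3.0],[-2.47,-0.84,0],[-2.47,-0.84,0],[-2.47,-0.84,0],[0,0,0],[0,0,0]], angular=[[0,0,0],[0,0,0],[0,0,0],[0,0,0],[0,0,0],[0,0,0],[0,0,0],[0,0,0]])

```text
clock: 5.45
tcp_pos: [0.4524, 0.016, 0.1558]
tool_rot: [3.141, -0.001, 0.348]
force: [0.3, 0.9, 0.6]
finger_gap: 0.0001
gripper_force: 0.0
```

```bash
python3 w.py w3 .066; python3 - <<'E'
from bench import bot;from h import *
c=bot.read_camera('top')
for k,z in(('red',.066),('blue',.062)):
    for b in blobs(c['image'],k,(240,190,290,250)):print('top',k,b,ray(c,*b[0],z).round(4))
E
```

```text
5.45 [0.4524 0.016  0.1558] [ 3.14131254e+00 -1.38425216e-03  3.47764261e-01] [0.31375167 0.87820499 0.56432734] 9.725000000856173e-05
297.3186396354542 255.73790658732554 189.32233325926254 [[-0.001, -0.951, -0.31, 0.079], [1.0, -0.001, 0.0, 0.001], [-0.001, -0.31, 0.951, -0.118], [0.0, 0.0, 0.0, 1.0]]
red (array([293.02, 106.3 ]), [283, 96, 21, 21, 350]) [0.5296 0.0153 0.066 ]
yellow (array([254.86, 193.25]), [241, 179, 29, 29, 629]) [0.4533 0.016  0.043 ]
blue (array([276.33, 144.48]), [236, 122, 82, 46, 1651]) [0.4996 0.0162 0.062 ]
top red (array([262.83, 205.28]), [261, 203, 5, 5, 18]) [0.5266 0.0157 0.066 ]
top red (array([267.5, 223.5]), [266, 221, 4, 6, 8]) [0.4705 0.0028 0.066 ]
top red (array([259.57, 226.43]), [258, 225, 4, 4, 7]) [0.4622 0.0273 0.066 ]
top red (array([256.17, 233.83]), [255, 229, 4, 11, 29]) [0.44   0.0382 0.066 ]
top red (array([283.38, 233.12]), [281, 231, 6, 5, 16]) [ 0.4402 -0.0448  0.066 ]
top red (array([257.33, 245.93]), [255, 242, 6, 8, 15]) [0.4033 0.0355 0.066 ]
top blue (array([258.41, 213.64]), [254, 213, 12, 3, 22]) [0.5014 0.0299 0.062 ]
```

View pics/w3.png

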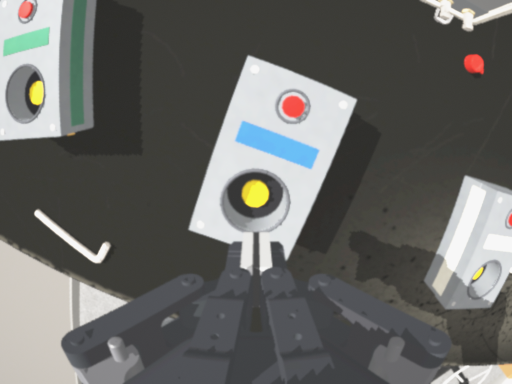

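The flag head at (293,106) now sits flush with its ring, the unit has not moved, and the key at (255,193) lies under the TCP within 1 mm. Descending into the well.

Request:
drive_tool(dp=[[0,0,2.5],[0,0,2.5],[0,0,1.5],[0,0,1.0],[0,0,0.7],[0,0,0],[0,0,0]], angular=[[0,0,0],[0,0,0],[0,0,0],[0,0,0],[0,0,0],[0,0,0],[0,0,0]])

```text
clock: 6.42
tcp_pos: [0.4517, 0.016, 0.0741]
tool_rot: [3.141, -0.001, 0.348]
force: [0.4, -1.1, 0.1]
finger_gap: -0.0
gripper_force: 0.0
```

Request:
drive_tool(dp=[[0,0,0.3],[0,0,0.25],[0,0,0.2],[0,0,0.2],[0,0,0.15],[0,0,0.1],[0,0,0]], angular=[[0,0,0],[0,0,0],[0,0,0],[0,0,0],[0,0,0],[0,0,0],[0,0,0]])

```text
clock: 7.3
tcp_pos: [0.4514, 0.0159, 0.0629]
tool_rot: [3.141, -0.001, 0.348]
force: [-3.0, -0.1, 14.7]
finger_gap: 0.0001
gripper_force: 7.1
```

The key is bottomed: TCP z is 0.0629 (0.063 expected) at 14.7 N. Holding for about a second, then withdrawing straight up.

Request:
drive_tool(dp=[[0,0,0],[0,0,0],[0,0,0],[0,0,0],[0,0,0],[0,0,0],[0,0,0],[0,0,-0.6],[0,0,-1.5],[0,0,-3],[0,0,-4],[0,0,-4],[0,0,0],[0,0,0]], angular=[[0,0,0],[0,0,0],[0,0,0],[0,0,0],[0,0,0],[0,0,0],[0,0,0],[0,0,0],[0,0,0],[0,0,0],[0,0,0],[0,0,0],[0,0,0],[0,0,0]])

```text
clock: 9.05
tcp_pos: [0.4506, 0.0158, 0.1921]
tool_rot: [-3.141, 0.001, 0.348]
force: [-0.4, -0.4, -0.7]
finger_gap: -0.0002
gripper_force: 0.0
```

```bash
python3 w.py w4 .066
```

```text
9.05 [0.4506 0.0158 0.1921] [-3.14118547e+00  1.42380341e-03  3.47801828e-01] [-0.35981541 -0.39061106 -0.65957524] -0.00021910400245788475
297.3186396354542 255.73790658732554 189.32233325926254 [[-0.001, -0.951, -0.31, 0.079], [1.0, -0.001, 0.0, 0.001], [-0.001, -0.31, 0.951, -0.118], [0.0, 0.0, 0.0, 1.0]]
red (array([288.37, 102.38]), [280, 94, 18, 18, 252]) [0.5295 0.0152 0.066 ]
yellow (array([255.63, 178.88]), [244, 167, 25, 25, 498]) [0.453  0.0159 0.043 ]
blue (array([274.31, 135.21]), [240, 116, 70, 40, 1209]) [0.4995 0.016  0.062 ]
```

View pics/w4.png

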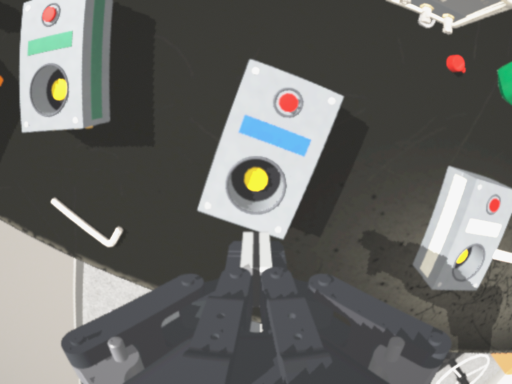

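The flag at (288,102) is still home, the key at (256,179) is back up, the unit has not moved and the arm is clear of it. Handing in.

```bash
python3 -c "
from bench import bot;print(bot.job_done())"
```

```text
the job is handed in; nothing more can be done
None
```

I pushed the blue-striped unit's flag fully home, then held its yellow key at the bottom for about a second and let it spring back. The unit did not move, nothing else was touched, and the job was handed in at about 9 s.

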